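Unstack the cork lids and close the porcelain pots

ROBOT

A 6-joint arm with a two-finger parallel gripper is mounted at the origin on the work surface. World frame = base frame: x ahead of the robot, y to its left, z up, the work surface at z = 0. Lengths are in m, angles in rad, forces in N, time in s.
With the tool pointing down it reaches from about 0.2 to 0.875 m from the base axis. Payload 3.4 kg.
Tool frame: the origin (TCP) lies between the finger pads; the fingertips stand 25 mm ahead of it and the grasp point (between the pads) lies 6 mm ahead of it (r.nose_length is the z of the fingertips in the tool frame, in m); z points along the fingers, y is the line along which they close (so a half turn about z gives the same grasp; the last joint's range is limited). The gripper opens to 94 mm and grips with 3 to 60 N. Pads are 16 mm wide; open, the fingers measure 119 mm over their backs; the gripper's body (75 mm by 177 mm) begins 78 mm behind the grasp point.
Start: joints at [1.169, 0.276, 1.505, -0, 1.361, -0.121], TCP at [0.159, 0.553, 0.23] pointing down, gripper open.
Joint ranges: [-2.89, 2.89], [-0.75, 2.08], [0.22, 2.7], [-1.18, 4.32], [0.11, 2.71], [-2.7, 2.7]. Speed limits (rad/s): [2.57, 2.57, 3.14, 3.14, 3.14, 3.14].

INTERFACE

Orientations are given as a unit quaternion [w, x, y, z].
In Python, from plant import r, gripper_to, inverse_kinematics, vision, models, telemetry gives the robot as it stands. Calls block until the motion is done:
- r.move_to(position, orientation): joint-space move of the TCP to a pose.
- r.move_l(position, rot=None, vel=0.15, guard=None): straight line of the TCP; rot=None keeps the orientation; vel is the mean speed in m/s. With guard (N) it stops when the force on the tool has changed by that much, and returns True; else False.
- r.movej(angles): joint-space move.
- gripper_to(opening, f_grip=None): finger opening in m; f_grip is the grip in N (None keeps the last); returns when the fingers have stopped.
- r.hold(seconds).
- inverse_kinematics(position, orientation): joint angles nearest the present ones, or None.
- vision.snapshot(name): name is "scene" or "side" or "wrist"; returns the picture (384x512x3 uint8, red, green, blue); there is no depth.
- vision.get_calibration(name): a dict with "fx", "fy", "cx", "cy" (pixels), "D" ([k1, k2, p1, p2, k3] as OpenCV has them; the pictures are not rectified), "position" and "orientation" of the camera in the world. Camera axes: x right, y down, z forward; pixel columns grow to the right and rows downward; lengths in m; the calibration is good to about 2 mm. A picture is of the moment at which its call begins: read the wrist's pose just before it. get_calibration takes no time and is no camera call; for the wrist camera it gives the pose at the moment of the call.
A pose or a line that the arm cannot do raises r.PlanningError and nothing moves.
- r.sign_off(): hands the job in; it is judged then, once.
Trained networks look in the newest picture that a camera, given by its name, has taken for a name from the list of things; names that differ only in an ending like _2 or _b are one class to them, and where a whole thing is asked for, a point or a joint stands for the part that bears it (a point fixed in the world has none). Each returns a list of dicts, best first, with "score" (0 to 1); they miss things now and then, are a little off and sometimes report something else, mostly with a low value. They report only what shows in the picture. A call takes as long as a camera call. They do not tell look-alikes from the thing itself.
- models.boxes_of(thing, camera): "at" ([x, y, z] in m, in world coordinates, good to about 4 mm: the middle of the surface that is visible of it).
- models.regions_of(thing, camera): "pixels" (384x512 bool, what is visible of it).
- models.mark_of(thing, camera): "at" ([x, y, z] in m, in world coordinates, good to about 4 mm: a listed point, or the origin of a listed thing).
Readings, each from a call of its own:
- telemetry.current_t(): time.
- telemetry.current_joints(): joint angles.
- telemetry.current_dq(): joint speeds.
- telemetry.current_joint_efforts(): joint torques, N m.
- telemetry.current_ee_pos(): TCP position.
- telemetry.current_tool_rot(): TCP orientation.
- telemetry.current_wrist_force(): force on the tool from outside, world axes, zero at the start.
- telemetry.current_torque(): the same for the moment, N m.
- telemetry.current_opening(): finger opening in m.
- telemetry.current_finger_force(): force on a finger pad.
Only numpy, scipy, OpenCV 4.12 (cv2) and the standard library are available. Lean on these libraries where they do the work, as an engineer would, in place of code of your own. Each camera call takes 0.05 s, during which the arm holds its last target. There are 200 camera calls.

TASK

The four open porcelain sample pots on the lab bench need closing: take the stack of cork lids apart and set each lid, knob up, flat and centred on the pot of its own size, the largest lid on the largest pot and so on down to the smallest, so that every mouth is fully covered. Leave the pots, the amber flask and the mortar standing where they are.

Things in the scene. Friction and masses are not known exactly. Their poses are not given: they have to be found in the camera images.
- tiny_lid (a point): the tiny lid: cork disc, 38 mm across, 16 mm thick, a knob 9 mm wide and 5 mm high on top, a hollow 15 mm wide under it; at the start on top of the stack. The point is the disc's middle, 8 mm above its underside; z up. The lid below juts out about 5 mm all round, so fingertips must stay above this lid's underside.
- small_lid (a point): the small lid: cork disc, 48 mm across, 16 mm thick, a knob 9 mm wide and 5 mm high on top, a hollow 15 mm wide under it; at the start second from the top. The point is the disc's middle, 8 mm above its underside; z up. The lid below juts out about 5 mm all round, so fingertips must stay above this lid's underside.
- medium_lid (a point): the medium lid: cork disc, 58 mm across, 16 mm thick, a knob 9 mm wide and 5 mm high on top, a hollow 15 mm wide under it; at the start third from the top. The point is the disc's middle, 8 mm above its underside; z up. The lid below juts out about 5 mm all round, so fingertips must stay above this lid's underside.
- large_lid (a point): the large lid: cork disc, 68 mm across, 16 mm thick, a knob 9 mm wide and 5 mm high on top, a hollow 15 mm wide under it; at the start at the bottom, on the wooden ring. The point is the disc's middle, 8 mm above its underside; z up. The ring is fixed, 52 mm across, 25 mm high: the lid overhangs it by 8 mm all round.
- tiny_rim (a point): the tiny pot: an open white porcelain pot standing loose on the bench, 46 mm high, 27 mm across the outside of its mouth and 33 mm at its foot, wall 3 mm; the point is the centre of its mouth, level with the top of the rim; z is up. Its lid is the tiny one, 38 mm across, which rests flat on the rim, overhanging it all round.
- small_rim (a point): the small pot: an open white porcelain pot standing loose on the bench, 51 mm high, 36 mm across the outside of its mouth and 42 mm at its foot, wall 3 mm; the point is the centre of its mouth, level with the top of the rim; z is up. Its lid is the small one, 48 mm across, which rests flat on the rim, overhanging it all round.
- medium_rim (a point): the medium pot: an open white porcelain pot standing loose on the bench, 56 mm high, 45 mm across the outside of its mouth and 51 mm at its foot, wall 3 mm; the point is the centre of its mouth, level with the top of the rim; z is up. Its lid is the medium one, 58 mm across, which rests flat on the rim, overhanging it all round.
- large_rim (a point): the large pot: an open white porcelain pot standing loose on the bench, 61 mm high, 54 mm across the outside of its mouth and 60 mm at its foot, wall 3 mm; the point is the centre of its mouth, level with the top of the rim; z is up. Its lid is the large one, 68 mm across, which rests flat on the rim, overhanging it all round.
- flask_mid (a point): bystander: a small amber conical flask, stoppered, loose, 83 mm high, 52 mm across at the foot; the point is on its axis 40 mm above the bench.
- mortar_mid (a point): bystander: a small white porcelain mortar with a pestle leaning in it (fixed together), loose, 56 mm across and 36 mm high, 52 mm to the top of the pestle; the point is on its axis 18 mm above the bench.
Mind the look-alikes: they are no part of the job. What is shaped like the part that bears large_lid but green or purple is not meant. What is shaped like the part that bears tiny_rim but purple or red is not meant.

How it is judged:
At the end, for the whole second after the job is handed in: Each of the four lids lies at rest, knob up and flat (within 0.1 rad of the rim's plane), on the rim of the pot of its own size, its centre within 8 mm of the pot's axis and its underside within 4 mm of the rim; the pots stand upright (horizontal distance between tiny_lid and tiny_rim below 0.008 m and z of tiny_lid in the frame of tiny_rim between 0.004 and 0.012 m and angle between the z axis of tiny_lid and the z axis of tiny_rim, either way round below 0.1 rad and angle between each of tiny_lid, small_lid, medium_lid, large_lid's own z axis and vertical below 0.15 rad and angle between each of tiny_rim, small_rim, medium_rim, large_rim's own z axis and vertical below 0.1 rad and linear speed of each of lid_tiny, lid_small, lid_medium, lid_large below 0.02 m/s and horizontal distance between small_lid and small_rim below 0.008 m and z of small_lid in the frame of small_rim between 0.004 and 0.012 m and angle between the z axis of small_lid and the z axis of small_rim, either way round below 0.1 rad and horizontal distance between medium_lid and medium_rim below 0.008 m and z of medium_lid in the frame of medium_rim between 0.004 and 0.012 m and angle between the z axis of medium_lid and the z axis of medium_rim, either way round below 0.1 rad and horizontal distance between large_lid and large_rim below 0.008 m and z of large_lid in the frame of large_rim between 0.004 and 0.012 m and angle between the z axis of large_lid and the z axis of large_rim, either way round below 0.1 rad); the robot touches nothing.
It fails at once if a pot is pushed more than 40 mm from where it stood or tipped beyond about 30 degrees (distance of any of tiny_rim, small_rim, medium_rim, large_rim from where it was at the start of the episode above 0.04 m or angle between any of tiny_rim, small_rim, medium_rim, large_rim's own z axis and vertical above 0.5 rad).
It fails at once if the flask or the mortar is pushed more than 40 mm from where it stood or tipped beyond about 30 degrees (distance of any of flask_mid, mortar_mid from where it was at the start of the episode above 0.04 m or angle between any of flask_mid, mortar_mid's own z axis and vertical above 0.5 rad).
It also fails if it takes over 112 s, if anything falls off the work surface, if the arm or the gripper's body presses on something with over 40 N, if the wrist force passes 120 N, or if a joint passes its speed limit or range.

## Working session

There is one attempt and no reset: what is moved stays moved. The work goes in short steps, each a Python script; the robot and the scene stay as the last script left them, time stands still between calls to the robot, and variables do not carry over. Pictures are saved under pics/ and viewed, at most 14 in all, crops included, and the job is handed in when it is done.

```bash
mkdir -p pics; ls; python3 - <<'E'
from plant import r, vision, models, telemetry
import cv2, numpy as np
ims=[]
for c in ("scene","side"):
    im=vision.snapshot(c); cv2.imwrite(f"pics/{c}0.png",im[:,:,::-1])
    k=vision.get_calibration(c); print(c,np.round(k["position"],3),k["fx"])
    for t in ["tiny_lid","small_lid","medium_lid","large_lid","tiny_rim","small_rim","medium_rim","large_rim","flask_mid","mortar_mid"]:
        print(t,[(np.round(m["at"],3).tolist(),round(m["score"],2)) for m in models.mark_of(t,c)])
print(telemetry.current_t(),r.nose_length,telemetry.current_tool_rot())
E
```

```text
pics
scene [1.065 0.131 0.889] 399.980768651852
tiny_lid [([0.617, 0.168, 0.079], 0.76)]
small_lid [([0.615, 0.166, 0.063], 0.57)]
medium_lid [([0.613, 0.165, 0.049], 0.65)]
large_lid [([0.733, 0.188, 0.009], 0.87), ([0.578, 0.294, 0.004], 0.73), ([0.616, 0.165, 0.036], 0.5)]
tiny_rim [([0.548, -0.26, 0.05], 0.76), ([0.476, -0.266, 0.046], 0.62), ([0.391, -0.288, 0.041], 0.6)]
small_rim [([0.612, -0.156, 0.048], 0.72), ([0.47, -0.024, 0.063], 0.68)]
medium_rim [([0.471, 0.282, 0.053], 0.76)]
large_rim [([0.471, -0.024, 0.06], 0.98)]
flask_mid [([0.607, 0.006, 0.04], 0.62)]
mortar_mid [([0.469, 0.152, 0.021], 0.61)]
side [0.481 0.493 0.72 ] 392.0825289647879
tiny_lid [([0.614, 0.163, 0.08], 0.91)]
small_lid [([0.615, 0.167, 0.066], 0.77)]
medium_lid [([0.613, 0.162, 0.045], 0.8)]
large_lid [([0.576, 0.298, 0.008], 0.82), ([0.616, 0.165, 0.038], 0.8), ([0.734, 0.188, 0.014], 0.61)]
tiny_rim [([0.391, -0.291, 0.042], 0.78), ([0.472, -0.264, 0.05], 0.72), ([0.549, -0.263, 0.046], 0.56)]
small_rim [([0.615, -0.153, 0.053], 0.76)]
medium_rim [([0.474, 0.28, 0.057], 0.58)]
large_rim [([0.472, -0.019, 0.059], 0.55)]
flask_mid [([0.613, 0.007, 0.043], 0.95)]
mortar_mid [([0.472, 0.151, 0.02], 0.78), ([0.474, -0.266, 0.048], 0.48)]
1.1 0.025 [3.43193962e-05 1.39932821e-01 9.90160997e-01 6.70143037e-05]
```

View pics/scene0.png

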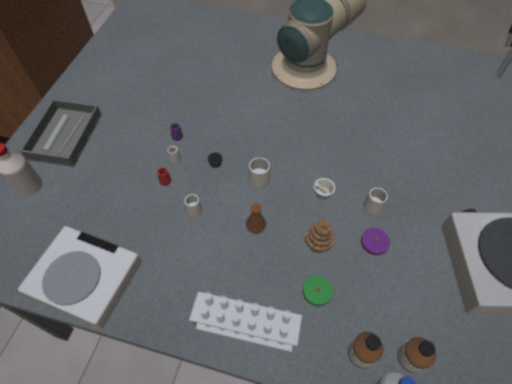

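View pics/side0.png

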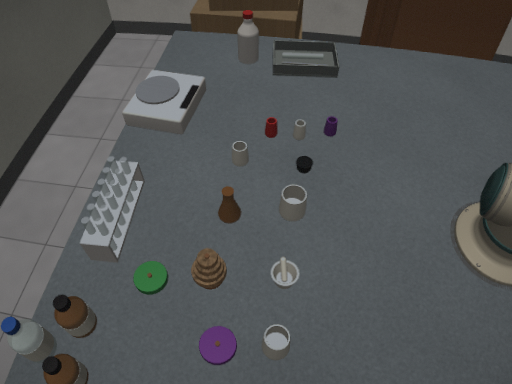

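```bash
cat > h.py <<'E'
from plant import r, gripper_to, inverse_kinematics, vision, models, telemetry
import cv2, numpy as np
from scipy.spatial.transform import Rotation as R
from scipy.optimize import least_squares
Q=[0,0,1,0]
def rot(q): return R.from_quat([q[1],q[2],q[3],q[0]]).as_matrix()
def to_plane(px,k,z):
    K=np.array([[k["fx"],0,k["cx"]],[0,k["fy"],k["cy"]],[0,0,1]])
    n=cv2.undistortPoints(np.asarray(px,np.float64).reshape(-1,1,2),K,np.array(k["D"]))[:,0]
    d=np.c_[n,np.ones(len(n))]@rot(k["orientation"]).T
    p=np.array(k["position"]); return (p+d*((z-p[2])/d[:,2])[:,None])[:,:2]
def wrist_view(name):
    k=vision.get_calibration("wrist"); im=vision.snapshot("wrist")
    cv2.imwrite(f"pics/{name}.png",im[:,:,::-1]); return k,im
E
python3 - <<'E'
from h import *
k=vision.get_calibration("wrist"); T=rot(telemetry.current_tool_rot())
off=T.T@(np.array(k["position"])-telemetry.current_ee_pos()); print("cam in tool",off.round(4), "axis",(T.T@rot(k["orientation"])).round(3),k["fx"])
D=rot(Q)
Z=0.36
views={"stack":(.615,.165,.09),"med":(.472,.281,.056),"large":(.471,-.022,.061),"small":(.613,-.155,.051),"tiny":(.474,-.265,.046)}
ax=D@(T.T@rot(k["orientation"]))[:,2]
for n in ["med","stack","large","small","tiny"]:
    x,y,z=views[n]; o=D@off
    cz=Z  # camera height
    p=np.array([x,y,z])-ax*((cz-z)/-ax[2])-o
    try: r.move_to(p,Q)
    except r.PlanningError as e: print(n,p,e); continue
    kk,im=wrist_view("w_"+n)
    np.save(f"pics/k_{n}.npy",kk,allow_pickle=True)
    out={}
    for t in (["tiny_lid","small_lid","medium_lid","large_lid"] if n=="stack" else [{"med":"medium"}.get(n,n)+"_rim"]):
        print(t,[(np.round(m["at"],4).tolist(),round(m["score"],2)) for m in models.mark_of(t,"wrist")])
        rg=models.regions_of(t,"wrist")
        for i,m in enumerate(rg[:3]):
            c=np.argwhere(m["pixels"])[:,::-1]; out[f"{t}_{i}"]=m["pixels"]; print("   reg",round(m["score"],2),c.mean(0).round(0),len(c))
    np.savez(f"pics/m_{n}.npz",**out)
    print(n,"tcp",telemetry.current_ee_pos().round(3) if hasattr(telemetry.current_ee_pos(),'round') else telemetry.current_ee_pos(),telemetry.current_t())
t=np.vstack([np.hstack([cv2.imread(f"pics/w_{n}.png")[::2,::2] for n in g]) for g in (["med","stack"],["large","small"])])
cv2.imwrite("pics/tile.png",t)
E
```

```text
cam in tool [ 0.0755 -0.0002 -0.1537] axis [[ 0.    -0.965 -0.262]
 [ 1.     0.001 -0.001]
 [ 0.001 -0.262  0.965]] 338.9038537447717
medium_rim [([0.4739, 0.2847, 0.0545], 0.56)]
   reg 0.72 [140. 358.] 402
   reg 0.63 [258. 194.] 2310
med tcp [0.464 0.282 0.206] 2.7667
tiny_lid [([0.6204, 0.1668, 0.084], 0.62), ([0.4699, 0.1501, 0.0218], 0.56), ([0.6085, 0.0037, 0.0381], 0.55)]
   reg 0.7 [257. 200.] 1681
small_lid []
   reg 0.57 [258. 182.] 601
medium_lid []
   reg 0.57 [260. 176.] 653
large_lid [([0.576, 0.2939, 0.0069], 0.78), ([0.7373, 0.1881, 0.0009], 0.6)]
   reg 0.79 [384. 144.] 3556
   reg 0.74 [247. 169.] 533
   reg 0.67 [275. 282.] 2716
stack tcp [0.617 0.166 0.207] 4.0083
large_rim [([0.4698, -0.0192, 0.0634], 0.93)]
   reg 0.59 [256. 190.] 3211
   reg 0.21 [426. 191.] 2359
large tcp [ 0.467 -0.021  0.206] 5.1083
small_rim []
   reg 0.79 [254. 192.] 1560
small tcp [ 0.604 -0.153  0.207] 6.05
tiny_rim [([0.4718, -0.2637, 0.0458], 0.98), ([0.5475, -0.2649, 0.0499], 0.95), ([0.3933, -0.2874, 0.0442], 0.71)]
   reg 0.65 [231. 110.] 843
   reg 0.6 [257. 190.] 924
   reg 0.58 [259. 257.] 998
tiny tcp [ 0.466 -0.264  0.206] 6.9417
```

View pics/tile.png

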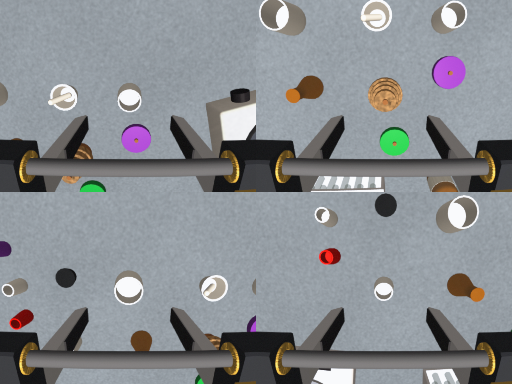

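View pics/w_tiny.png

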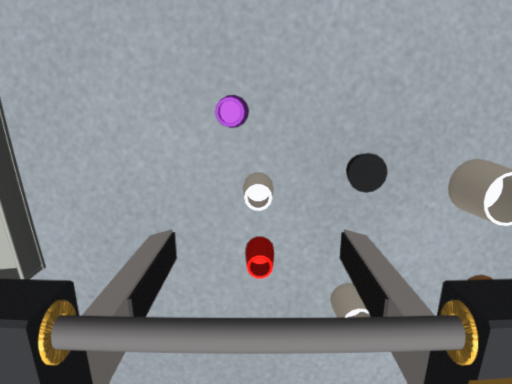

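```bash
python3 - <<'E'
from h import *
for n,z,d in [("med",.056,45),("large",.061,54),("small",.051,36),("tiny",.046,27)]:
    k=np.load(f"pics/k_{n}.npy",allow_pickle=True).item(); im=cv2.imread(f"pics/w_{n}.png")
    m=(im.min(2)>232).astype(np.uint8)
    cs,_=cv2.findContours(m,cv2.RETR_EXTERNAL,cv2.CHAIN_APPROX_NONE)
    c=max([c for c in cs if len(c)>20 and np.hypot(*(c[:,0].mean(0)-[256,192]))<45],key=len)
    hull=cv2.convexHull(c)[:,0]
    P=to_plane(c[:,0],k,z)
    f=least_squares(lambda v:np.hypot(*(P-v[:2]).T)-v[2],[*P.mean(0),d/2000],loss="soft_l1",f_scale=.001)
    print(n,f.x.round(4),"expect r",d/2000,"resid",np.abs(f.fun).mean().round(5),c[:,0].mean(0))
im=cv2.imread("pics/w_stack.png")[140:240,205:305]; m=np.load("pics/m_stack.npz")
a=cv2.resize(im,(500,500),interpolation=cv2.INTER_CUBIC)
cv2.imwrite("pics/stackzoom.png",a)
c,_=cv2.findContours(m["tiny_lid_0"].astype(np.uint8),0,1); c=max(c,key=len)[:,0]; print(c.min(0),c.max(0))
E
```

```text
med [0.4739 0.2818 0.0214] expect r 0.0225 resid 0.00023 [258.        200.8515625]
large [ 0.4714 -0.0231  0.0259] expect r 0.027 resid 0.00023 [256.47468354 196.92405063]
small [ 0.6119 -0.1569  0.0169] expect r 0.018 resid 0.00024 [254.46 198.58]
tiny [ 0.4737 -0.2647  0.0124] expect r 0.0135 resid 0.00024 [257.88888889 196.98611111]
[235 176] [281 223]
```

View pics/stackzoom.png

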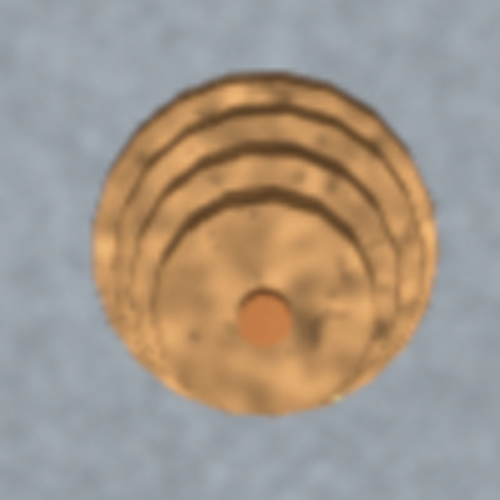

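```bash
python3 - <<'E'
from h import *
k=np.load("pics/k_stack.npy",allow_pickle=True).item()
f=lambda u,v:(205+u/5-.4,140+v/5-.4)
print("disc",to_plane([f(266,307)],k,.089),"knob",to_plane([f(264,320)],k,.094))
P=to_plane([f(155,300),f(378,300),f(266,200),f(266,415)],k,.089);print(P)
P=to_plane([f(93,245),f(437,245),f(265,73)],k,.041);print(P)
print(to_plane([f(265,110)],k,.057),to_plane([f(265,152)],k,.073))
E
```

```text
disc [[0.61573542 0.16586338]] knob [[0.6165526  0.16553745]]
[[0.61454326 0.14746582]
 [0.61452122 0.18442511]
 [0.59762539 0.16585247]
 [0.63465475 0.16587481]]
[[0.61659246 0.1323888 ]
 [0.61655314 0.19895329]
 [0.58326392 0.16565662]]
[[0.5878069  0.16566743]] [[0.59257982 0.16567833]]
```

```bash
cat >> h.py <<'E'
ST=np.array([.6166,.1657])
L={"tiny":(.038,.073,(.4737,-.2647),.046),"small":(.048,.057,(.6119,-.1569),.051),
   "medium":(.058,.041,(.4739,.2818),.056),"large":(.068,.025,(.4714,-.0231),.061)}
H=.22
def do(n,tip=.0025,st=ST):
    d,zu,p,zr=L[n]; n_=r.nose_length
    gripper_to(d+.016); r.move_to([*st,H],Q)
    r.move_l([*st,zu+n_+tip+.03],vel=.2)
    hit=r.move_l([*st,zu+n_+tip],vel=.06,guard=8)
    gripper_to(d-.006,f_grip=15)
    print(n,"hit",hit,"open",telemetry.current_opening(),"F",telemetry.current_finger_force(),"z",telemetry.current_ee_pos()[2]-n_-zu)
    zg=telemetry.current_ee_pos()[2]-zu      # tcp above lid underside
    r.move_l([*st,zu+zg+.03],vel=.08); r.move_l([*st,H],vel=.25)
    print("lifted open",telemetry.current_opening())
    r.move_to([*p,H],Q)
    r.move_l([*p,zr+zg+.02],vel=.2)
    hit=r.move_l([*p,zr+zg-.0015],vel=.03,guard=4)
    print("placed hit",hit,"height",telemetry.current_ee_pos()[2]-zg-zr,"open",telemetry.current_opening())
    gripper_to(d+.014)
    r.move_l([*p,zr+zg+.03],vel=.12); r.move_l([*p,H],vel=.25)
    print("t",telemetry.current_t())
def look(p,z,name):
    k=vision.get_calibration("wrist"); c=np.array(k["position"])-telemetry.current_ee_pos(); a=rot(k["orientation"])[:,2]
    r.move_to(np.array([*p,z])+a*((.36-z)/a[2])-c,Q); return wrist_view(name)
E
python3 - <<'E'
from h import *
do("tiny")
look(L["tiny"][2],.062,"t1"); vision.snapshot("side")
for t in ("tiny_lid","tiny_rim"):
  for c in ("wrist","side"): print(c,t,[(np.round(m["at"],4).tolist(),round(m["score"],2)) for m in models.mark_of(t,c)])
E
```

```text
tiny hit False open 0.03784361557201579 F 15.000063590705395 z 0.0028743558667985863
lifted open 0.03766747077281691
placed hit True height -0.0001935324740507116 open 0.0376844376283246
t 16.6667
wrist tiny_lid [([0.4763, -0.2641, 0.057], 0.89)]
side tiny_lid []
wrist tiny_rim [([0.3948, -0.2882, 0.0466], 0.92), ([0.5486, -0.265, 0.0453], 0.7)]
side tiny_rim [([0.3938, -0.2889, 0.0442], 0.77), ([0.6158, 0.164, 0.0471], 0.71), ([0.5485, -0.2665, 0.0445], 0.49), ([0.4728, -0.2648, 0.0484], 0.46)]
```

View pics/t1.png

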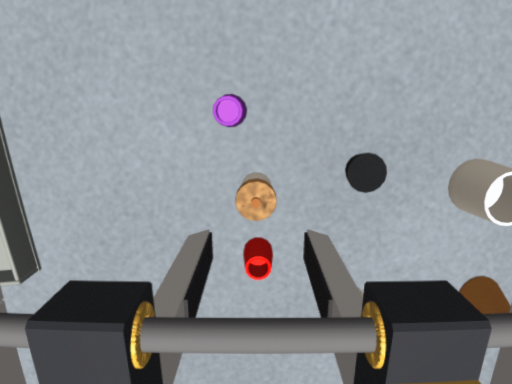

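The tiny lid sits flat and centred on the white pot at (256,199), with the red and purple decoys untouched. I'll do the small lid next, then check it and the remaining stack.

```bash
python3 - <<'E'
from h import *
do("small")
k,a=look(L["small"][2],.067,"s1"); k2,b=look(ST,.057,"s2")
np.save("pics/k_s2.npy",k2,allow_pickle=True); print(telemetry.current_t())
f=lambda i:cv2.resize(i[130:270,186:326],(400,400),interpolation=cv2.INTER_CUBIC)[:,:,::-1]
cv2.imwrite("pics/s12.png",np.hstack([f(a),f(b)]))
E
```

```text
small hit False open 0.04775283025720303 F 15.000132769346237 z 0.0028753044116928417
lifted open 0.047666994711471
placed hit True height -0.00031747331446443927 open 0.047555385204948945
t 26.2333
27.8083
```

View pics/s12.png

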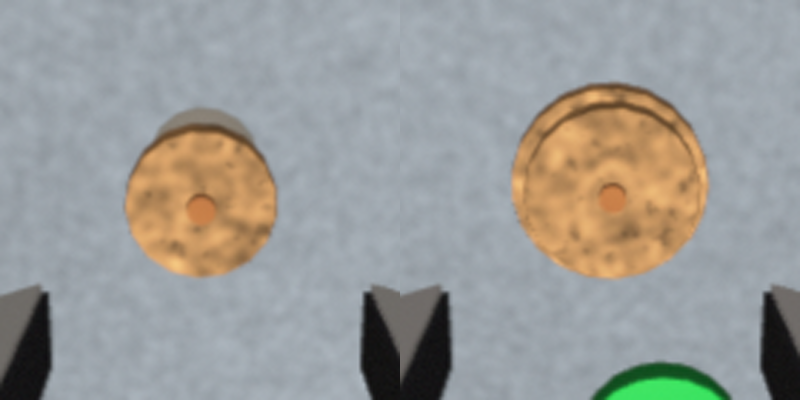

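The small lid (left) is centred on its pot. The remaining stack (right, medium disc at about (211,187) in its crop) needs its position checked.

```bash
python3 - <<'E'
from h import *
k=np.load("pics/k_s2.npy",allow_pickle=True).item()
f=lambda u,v:(186+(u-400)*.35-.33,130+v*.35-.33)
print("knob",to_plane([f(612,198)],k,.062),"med LRT",to_plane([f(525,187),f(700,187),f(612,106)],k,.057),"large",to_plane([f(511,185),f(709,185),f(611,84)],k,.041))
E
```

```text
knob [[0.61670996 0.16612009]] med LRT [[0.61439073 0.13801441]
 [0.61438622 0.19458044]
 [0.587932   0.16610719]] large [[0.61785682 0.13184441]
 [0.61785191 0.19920081]
 [0.58333734 0.16583637]]
```

Stack unmoved (0.617, 0.166). Next I'll do the medium and large lids.

```bash
python3 - <<'E'
from h import *
do("medium"); 
k,a=look(L["medium"][2],.072,"m1"); 
do("large"); k,b=look(L["large"][2],.077,"l1"); print(telemetry.current_t())
f=lambda i:cv2.resize(i[130:270,186:326],(400,400),interpolation=cv2.INTER_CUBIC)[:,:,::-1]
cv2.imwrite("pics/ml.png",np.hstack([f(a),f(b)]))
r.move_to([.35,.1,.35],Q)
cv2.imwrite("pics/end.png",np.vstack([np.hstack([vision.snapshot("scene")[80:270,100:420,::-1],vision.snapshot("side")[80:270,150:470,::-1]])]))
E
```

```text
medium hit False open 0.05728921276817689 F 15.000101923942566 z 0.002872915504281634
lifted open 0.05749306207677547
placed hit True height -0.0003311313372553887 open 0.05748661843399215
t 35.0583
large hit False open 0.06722039053968541 F 15.00005453824997 z 0.002865213902666683
lifted open 0.06740603238514051
placed hit True height -0.00027801040246728387 open 0.06750279831550995
t 43.4167
43.7167
```

View pics/ml.png

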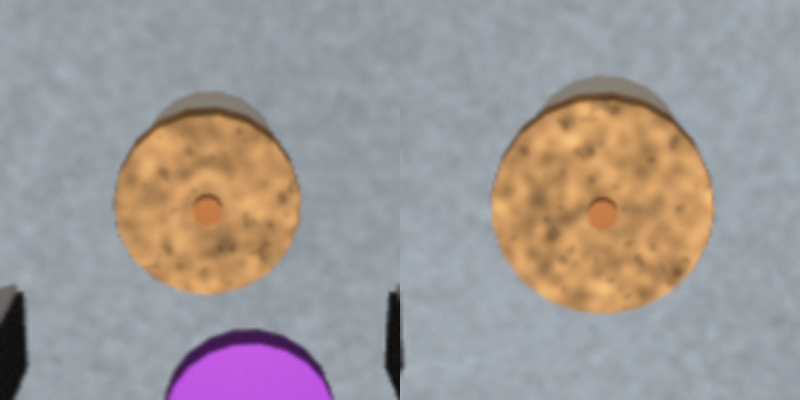

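View pics/end.png

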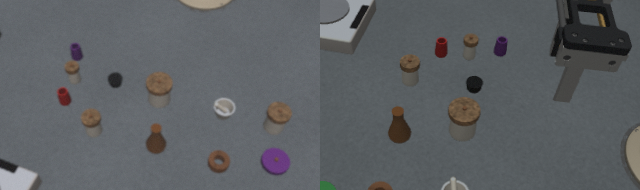

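All four pots are closed with their lids flat and centred, the stack ring is empty, and the flask and mortar are standing in place.

```bash
python3 -c "
from plant import r
print(r.sign_off())"
```

```text
the job is handed in; nothing more can be done
None
```

All four lids are on the pots of their own size, flat and centred as far as the camera images show, and I handed the job in at about 45 s; the sign-off returned no verdict.

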